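# Draw the drill vice out from under the drill and hold it up level

### The job

The block in the small drill vice has been drilled and the jaws are slackened, so the block just lies between them. Without touching the drill, slide the vice along the guide strip towards its knob end, flat on the drill's table, until all of it is clear of the drill's head; then lift it level, about 10 cm above that end of the table, and finish while holding it there, still and level with the block in place, so that the table under it can be brushed. Keep the vice level all the time and leave the other things on the bench and table where they are.

Things in the scene. Friction and masses are not known exactly. Their poses are not given: they have to be found in the camera images.
- drill_press: Grey-green bench drill, fixed; its place and angle differ each time. Origin: on the bench straight below the spindle axis; z up, x towards its column (away from the robot), y to its left. Table: flat steel plate, top 100 mm above the bench, x -75 to 75, y -210 to 210. Column 46 mm across at x 135; a motor hangs behind it (x 177 to 273, over 165 mm up).
- strip_mid (a point): Guide strip: straight steel bar fixed on the drill's table along the press's y, over the table's whole length, 8 mm high, 15 mm wide (press x 27.5 to 42.5). This point: middle of its top.
- head_low (a point): Centre of the underside of the drill's head, 235 mm above the bench: an upright barrel 76 mm across on the spindle axis, with a belt cover 76 mm wide on top, up to 364 mm above the bench. A feed lever sticks out on its left and front (press y 35 to 75, x down to -137, 235 to 308 mm up). Nothing above the table reaches to the right of press y -48.
- drill: The drill bit in its chuck. Origin: the point of the bit, on the spindle axis, 154 mm above the bench, 10 mm above the top of the vice. Bit 5 mm across, in a chuck 30 mm across that begins 36 mm above the point. Fixed.
- vise: Small aluminium drill vice, one rigid piece (knob and jaw do not move), loose on the table, 0.45 to 0.7 kg. Starts 1 to 2.5 mm from the guide strip, its axes along the press's, the block under the drill. Origin: middle of the jaw opening, on the underside; z up, y along it. Body x -25 to 25, y -100 to 36, 24 mm high, upright sides; fixed jaw y 19 to 36. Centre of mass with block: y -35, 20 mm up.
- vise_knob (a point): Centre of the vice's round dark steel knob: 26 mm across, 28 mm long along the vice's y, 140 mm from the vice's origin towards -y and 30 mm above its underside, with room under and around it. Next to it is the screw block: y -100 to -84, 50 mm wide, top 42 mm up.
- vise_jaw (a point): Middle of the vice's moving jaw, at the centre of mass: 34 mm from the vice's origin towards -y, 34 mm above its underside. The jaw spans y -49 to -19, is 50 mm wide (x) with upright sides like the body below it; its top is 44 mm above the vice's underside, like the fixed jaw's.
- block: The drilled block, brass coloured, 38 (x) x 34 (y) x 20 mm, about 90 g, lying loose between the jaws, which stand 38 mm apart, on the vice's ways 24 mm above its underside. Origin: centre of its underside.
- blank1: Undrilled block like the one in the vice, loose on the left part of the drill's table: leave it. Origin: centre of the underside.
- blank2: A second undrilled block beside it: leave it.
- oil_bottle: Reddish oil bottle with a brass spout, 50 mm across, 134 mm tall, standing on the bench to the right: leave it. Origin: centre of its underside.
- drill_box: Flat grey box of drills, 100 x 70 x 18 mm, on the bench to the right: leave it. Origin: centre of its underside.
- chuck_key: Steel chuck key, 75 x 60 x 17 mm, lying on the bench: leave it. Origin: on the bench below its bar.
- chip_brush: Brush with a wooden handle, 190 mm long, lying on the bench in front of the drill: leave it. Origin: under its middle.
- paste_tin: Yellow tin with a pale top, 60 mm across, 35 mm high, on the bench to the right: leave it. Origin: centre of its underside.
There are look-alikes about, which are no part of the job. What is meant by the vise is not orange or red, and is the smaller of those in its own colour.

How it is judged (in metres and radians):
On the way:
1. the vice has been slid, flat on the table and along the guide strip, until it is clear of the head (y of vise in the frame of drill_press below -0.075 m and z of vise in the frame of drill_press below 0.104 m and x of vise in the frame of drill_press above -0.012 m and angle between the y axis of vise and the y axis of drill_press, either way round below 0.15 rad), for 0.1 s.
At the end, for the whole second after the job is handed in: Held still by the gripper for the last second, underside 60 to 160 mm above the drill's table, vice origin 75 to 320 mm right of the spindle axis and within 120 mm fore and aft, tilt under 5 degrees, under 20 mm/s, not touching the drill press, block lying in the jaws within 10 mm of the middle (z of vise in the frame of drill_press between 0.16 and 0.26 m and y of vise in the frame of drill_press between -0.32 and -0.075 m and x of vise in the frame of drill_press between -0.12 and 0.12 m and angle between vise's own z axis and vertical below 0.09 rad and linear speed of vise below 0.02 m/s and angular speed of vise below 0.15 rad/s and x of block in the frame of vise between -0.01 and 0.01 m and y of block in the frame of vise between -0.005 and 0.005 m and z of block in the frame of vise between 0.021 and 0.028 m and contact force between the fingers and vise above 2 N and contact force between drill_press and vise below 0.1 N); the arm keeps its last pose, push and grip.
It fails at once if the drill (chuck or bit) is touched (contact force between drill and anything else above 1 N).
It fails at once if the vice is lifted more than 8 mm off the table while any of it is still under the head (y of vise in the frame of drill_press above -0.075 m and z of vise in the frame of drill_press above 0.108 m).
It fails at once if the vice strays more than about 12 mm from the guide strip, or turns more than 8 degrees from it, while still under the head (y of vise in the frame of drill_press above -0.075 m and (x of vise in the frame of drill_press below -0.01 m or angle between the y axis of vise and the y axis of drill_press, either way round above 0.15 rad)).
It fails at once if the vice is tipped by more than 11 degrees (angle between vise's own z axis and vertical above 0.2 rad).
It fails at once if another thing on the bench or table is moved by more than 25 mm (distance of any of blank1, blank2, oil_bottle, drill_box, chuck_key, chip_brush, paste_tin from where it was at the start of the episode above 0.025 m).
It also fails if it takes over 51 s, if anything falls off the work surface, if the arm or the gripper's body presses on something with over 40 N, if the wrist force passes 120 N, or if a joint passes its speed limit or range.

### The arm

A 6-joint arm with a two-finger parallel gripper is mounted at the origin on the work surface. World frame = base frame: x ahead of the robot, y to its left, z up, the work surface at z = 0. Lengths are in mm, angles in rad, forces in N, time in s.
With the tool pointing down it reaches from about 350 to 975 mm from the base axis. Payload 7.1 kg.
Tool frame: the origin (TCP) lies at the very end of the fingers, on their centre line; the grasp point (between the pads) lies 19 mm behind it (ctrl.pinch_z is the distance from the TCP to the grasp point, in mm); z points along the fingers, y is the direction in which the jaws open and shut (so a half turn about z gives the same grasp; the last joint's range is limited). The gripper opens to 88 mm and grips with 3 to 60 N. Pads are 20 mm wide; open, the fingers measure 115 mm over their backs; the gripper's body (75 mm by 178 mm) begins 61 mm behind the grasp point.
Start: joints at [-1.123, 0.423, 1.63, -0, 1.089, -0.019], TCP at [281.283, -558.108, 222.675] pointing down, gripper open.
Joint ranges: [-3, 3], [-0.9, 2.11], [0.09, 2.58], [-1.31, 4.45], [0.11, 2.69], [-2.54, 2.54]. Speed limits (rad/s): [2.39, 2.39, 3.01, 3.14, 3.14, 3.14].

### API

Orientations are given as a rotation vector (axis times angle).
In Python, from workcell import ctrl gives the robot as it stands.
- The arm moves only by the shell command python3 -m inch 'ROWS' [OPENING]. ROWS is JSON, a list of rows, each an object with "xyz": the shift along the tool's x, y, z in cm, a list of three; "spin": the turn about the tool's z in degrees. A call has 1 to 20 rows; each row is the pose to reach, as a shift and turn from the pose measured when the call began, along the tool's axes at that moment; what a row does not reach only later rows make up. A row lasts 1/10 s, in which the tool goes at most 50 mm and 8.59 degrees, less where a joint would pass 70% of its speed; a pose out of reach is approached as far as the arm can. A call with a gripper value outside its range is refused whole. OPENING is the closure, from 0 (fully open) to 1 (shut), set as the call begins (- or left out, the last holds). The fingers move at their own pace and stop on an object; the grip force is fixed at half the most. Time passes only in rows, so rows that repeat a pose let the fingers close. It gives the time, the measured TCP pose, the force and the opening at its end, in the units of the state.
- ctrl.get_obs(): the state, without advancing time (a new reading comes with each control period).
- ctrl.get_image(name): name is "scene" or "top" or "wrist"; returns the picture (480x640x3 uint8, red, green, blue); there is no depth.
- ctrl.camera_info(name): a dict with "camera_matrix" (3x3 intrinsics, pixels), "k1" (the pictures are not rectified: a ray, as slopes to the right and down, at radius r is drawn at 1 + k1 r^2 times it, then the intrinsics apply), "R" (3x3) and "t" (3): a world point X has camera coordinates R X + t; the wrist camera has in their place "hand_eye" (4x4, takes a point from camera to tool coordinates, whose origin is the TCP and whose axes are the flange's). Camera axes: x right, y down, z forward; pixel columns grow to the right and rows downward; lengths in mm; the calibration is good to about 2 mm. A picture is of the moment at which its call begins: read the wrist's pose just before it. camera_info takes no time and is no camera call.
- ctrl.close_job(): hands the job in, once; it reports no verdict.
The state is a dict: "t": time; "qpos": joint angles; "qvel": joint speeds; "joint_torque": joint torques, N m; "ee_pos": TCP position; "orientation": TCP orientation; "ft_force": force on the tool from outside, world axes, zero at the start; "moment": the same for the moment, N m; "width": finger opening in mm.
Only numpy, scipy, OpenCV 4.12 (cv2) and the standard library are available. Lean on these libraries where they do the work, as an engineer would, in place of code of your own. Each camera call takes 0.05 s, during which the arm holds its last target. There are 200 camera calls.

## Working session

There is one attempt and no reset: what is moved stays moved. The work goes in short steps, Python scripts to look and compute and a shell command to move; the robot and the scene stay as the last step left them, time stands still between calls to the robot, and variables do not carry over. Pictures are saved under pics/ and viewed, about 8 in all and at most 12, crops included, and the job is handed in when it is done.

```bash
mkdir -p pics; ls
python3 - <<'E'
from workcell import ctrl
import cv2
o=ctrl.get_obs();print(o)
for n in("scene","top"):
    cv2.imwrite(f"pics/{n}0.png",ctrl.get_image(n)[:,:,::-1]);print(ctrl.camera_info(n))
print(ctrl.camera_info("wrist"))
E
```

```text
pics
{'t': 0.0, 'qpos': array([-1.12302534e+00,  4.23832601e-01,  1.63068884e+00, -3.57839981e-05,
        1.08860813e+00, -1.89789323e-02]), 'qvel': array([-0.00248981,  0.00071643, -0.0005616 ,  0.00029399,  0.00063707,
       -0.00096491]), 'joint_torque': array([ 1.11966106e-03, -5.44622934e+01, -2.73658794e+01,  6.44807238e-02,
        2.29094370e-02, -1.33344074e-04]), 'ee_pos': array([ 281.02447573, -557.62844204,  221.90730406]), 'orientation': array([-3.05496804e+00, -7.26211586e-01,  5.62010414e-04]), 'ft_force': array([-0.35785858, -0.2638574 , -0.25674322]), 'moment': array([-0.04172601,  0.05953668, -0.07253464]), 'width': 87.97147913873397}
{'camera_matrix': array([[562.71739908,   0.        , 324.39723107],
       [  0.        , 562.71739908, 236.47519414],
       [  0.        ,   0.        ,   1.        ]]), 'k1': 0.00519337058838579, 'R': array([[ 0.71980863,  0.69415071,  0.005507  ],
       [ 0.55278878, -0.56838694, -0.60939385],
       [-0.41988106,  0.44169116, -0.79284854]]), 't': array([-444.66922442, -216.989207  , 1722.97176531])}
{'camera_matrix': array([[5
[... 239 characters left out ...]
99353672,  0.02547412, -0.11061578],
       [ 0.11026487, -0.01479515, -0.99379211]]), 't': array([  54.95545409,  597.55477987, 1387.41476412])}
{'camera_matrix': array([[333.89587913,   0.        , 320.87355   ],
       [  0.        , 333.89587913, 234.85875881],
       [  0.        ,   0.        ,   1.        ]]), 'k1': -0.05327259659339435, 'hand_eye': array([[-6.65357445e-04, -9.69747604e-01, -2.44108875e-01,
         6.55368266e+01],
       [ 9.99999367e-01, -8.66659111e-04,  7.17235588e-04,
         1.75423706e-01],
       [-9.07096673e-04, -2.44108243e-01,  9.69747567e-01,
        -1.61968412e+02],
       [ 0.00000000e+00,  0.00000000e+00,  0.00000000e+00,
         1.00000000e+00]])}
```

View pics/top0.png

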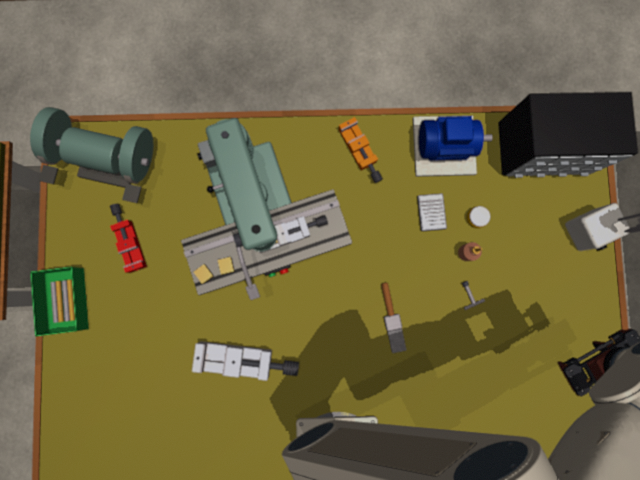

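View pics/scene0.png

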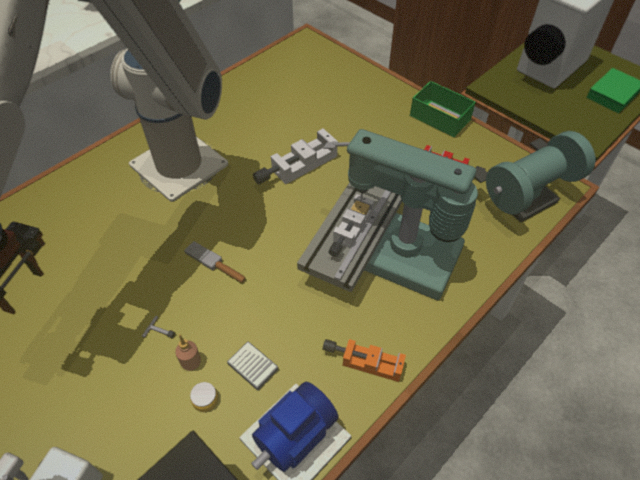

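Candidates: the silver vice on the drill's table (top 295,230), a larger silver vice on the bench (240,360), a red one (127,240) and an orange one (360,150). The one meant is on the drill's table: it is silver and the smaller of the two. I'll confirm it in an enlarged crop.

```bash
python3 - <<'E'
import cv2,numpy as np
a=cv2.imread("pics/top0.png")[180:305,175:360];b=cv2.imread("pics/scene0.png")[175:295,290:410]
a=cv2.resize(a,None,fx=4,fy=4,interpolation=cv2.INTER_CUBIC)
cv2.imwrite("pics/crop0.png",a)
E
cat > h.py <<'E'
from workcell import ctrl
import numpy as np,cv2
from scipy.spatial.transform import Rotation as Ro
def cam(name,obs=None):
    c=ctrl.camera_info(name)
    if 'R' in c: R,t=np.array(c['R']),np.array(c['t'])
    else:
        o=obs; T=np.eye(4);T[:3,:3]=Ro.from_rotvec(o['orientation']).as_matrix();T[:3,3]=o['ee_pos']
        M=np.linalg.inv(T@np.array(c['hand_eye']));R,t=M[:3,:3],M[:3,3]
    return np.array(c['camera_matrix']),np.array([c['k1'],0,0,0]),R,t
def cast(C,px,z):
    K,d,R,t=C
    u=cv2.undistortPoints(np.array(px,float).reshape(-1,1,2),K,d)[:,0]
    D=np.c_[u,np.ones(len(u))]@R; o=-R.T@t
    return o+D*((np.broadcast_to(z,len(u))-o[2])/D[:,2])[:,None]
def proj(C,X):
    K,d,R,t=C
    return cv2.projectPoints(np.array(X,float).reshape(-1,1,3),cv2.Rodrigues(R)[0],t,K,d)[0][:,0]
E
```

```text
(no output)
```

View pics/crop0.png

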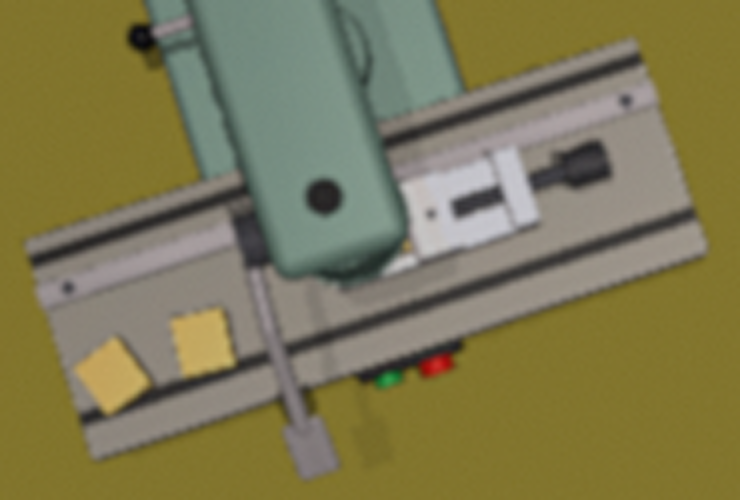

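The crop confirms a small silver vice against the strip, with its dark knob at crop (585,165). The table corners are at crop (26,242), (632,40), (708,250) and (95,458). Next I compute the press frame and the move to the knob.

```bash
cat >> h.py <<'E'
def go(o,p,yaw_dir):  # shift in tool cm, spin deg so that tool y is along +-yaw_dir
    M=Ro.from_rotvec(o['orientation']).as_matrix()
    s=M.T@(np.array(p)-o['ee_pos'])/10
    v=M.T@np.array([*yaw_dir,0]); a=np.degrees(np.arctan2(-v[0],v[1])); a=(a+90)%180-90
    return s.round(2),round(a,1),(M[:,2]).round(4)
E
python3 - <<'E'
from h import *
C=cam("top")
px=np.array([[26,242],[632,40],[708,250],[95,458]])/4+[175,180]
P=cast(C,px,100)  # x+y+, x+y-, x-y-, x-y+
print(P.round(1)); c=P.mean(0)
ey=(P[0]+P[3]-P[1]-P[2])[:2];print("len",np.linalg.norm(ey)/2);ey/=np.linalg.norm(ey)
ex2=(P[0]+P[1]-P[2]-P[3])[:2];print("wid",np.linalg.norm(ex2)/2);ex2/=np.linalg.norm(ex2)
ex=np.array([ey[1],-ey[0]]);print("c",c,"ex",ex,ex2)
F=lambda q:(np.c_[(q[:,:2]-c[:2])@ex,(q[:,:2]-c[:2])@ey]).round(1)
print("knob",F(cast(C,np.array([[585,165]])/4+[175,180],130)))
print("blk",F(cast(C,np.array([[490,150],[518,147],[540,218]])/4+[175,180],142)))
print("strip",F(cast(C,np.array([[650,82],[655,103]])/4+[175,180],108)))
o=ctrl.get_obs()
k=np.r_[c[:2]-140*ey,230];print(k,go(o,k,ex),o['qpos'][5])
E
```

```text
[[586.1 390.  100. ]
 [709.6  -8.  100. ]
 [569.4 -53.2 100. ]
 [445.4 345.6 100. ]]
len 417.1900670849656
wid 147.4494212301447
c [577.62587986 168.59149093 100.        ] ex [0.95494888 0.29677034] [0.95258999 0.30425697]
knob [[   1.2 -149.6]]
blk [[  28.2  -94.9]
 [  24.3 -112.3]
 [ -23.1 -110.9]]
strip [[  42.1 -209. ]
 [  27.9 -207.5]]
[619.1737277   34.89864766 230.        ] (array([ 56.86, -37.7 ,  -0.75]), np.float64(-80.5), array([-6.0e-04,  1.3e-03, -1.0e+00])) -0.01900346443633907
```

```bash
python3 -m inch '[{"xyz":[4,-2.5,-0.5],"spin":-6},{"xyz":[8,-5,-0.8],"spin":-12},{"xyz":[12,-7.5,-0.8],"spin":-18},{"xyz":[16,-10,-0.8],"spin":-24},{"xyz":[20,-12.5,-0.8],"spin":-30},{"xyz":[24,-15,-0.8],"spin":-36},{"xyz":[28,-17.5,-0.8],"spin":-42},{"xyz":[32,-20,-0.8],"spin":-48},{"xyz":[36,-22.5,-0.8],"spin":-54},{"xyz":[40,-25,-0.8],"spin":-60},{"xyz":[44,-27.5,-0.8],"spin":-66},{"xyz":[48,-30,-0.8],"spin":-72},{"xyz":[52,-32.5,-0.8],"spin":-77},{"xyz":[56.4,-35.2,-0.8],"spin":-80.5},{"xyz":[56.4,-35.2,-0.8],"spin":-80.5},{"xyz":[56.4,-35.2,-0.8],"spin":-80.5},{"xyz":[56.4,-35.2,-0.8],"spin":-80.5},{"xyz":[56.4,-35.2,-0.8],"spin":-80.5}]' 0
python3 - <<'E'
from h import *
o=ctrl.get_obs();im=ctrl.get_image("wrist")
cv2.imwrite("pics/w1.png",im[:,:,::-1]);np.save("w1.npy",np.r_[o['ee_pos'],o['orientation']])
print(o['ee_pos'],o['qpos'])
E
```

```text
t: 1.9
ee_pos: [625.6, 9.1, 230.4]
orientation: [-1.865, -2.526, -0.0]
ft_force: [0.5, 0.1, 0.0]
width: 87.8
[625.57603842   9.12629093 230.35004327] [-4.94405540e-03  4.16380718e-01  1.62112995e+00  1.15303149e-03
  1.10535291e+00 -3.04548613e-01]
```

View pics/w1.png

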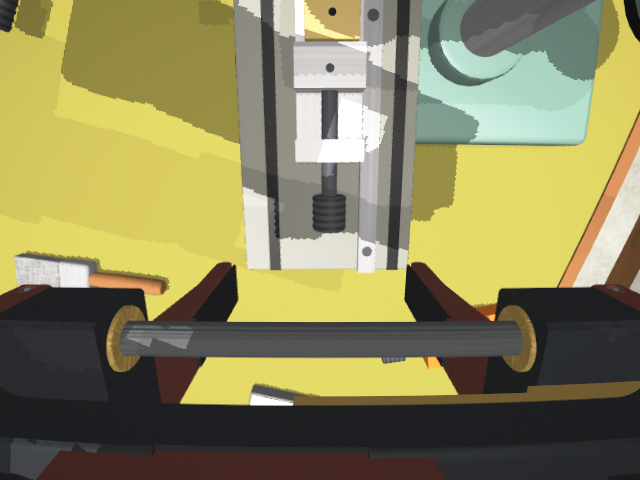

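The wrist view shows the knob at about (329,213), the screw block front at about (330,150), the moving jaw at (330,65) and the table's end edge at row 269 (columns 248–408).

```bash
cat >> h.py <<'E'
c0=np.array([577.6,168.6]);ey=np.array([-.29677,.95495]);ex=np.array([.95495,.29677])
F=lambda q:np.c_[(q[:,:2]-c0)@ex,(q[:,:2]-c0)@ey].round(1)
W=lambda x,y,z:np.r_[c0+x*ex+y*ey,z]
E
python3 - <<'E'
from h import *
a=np.load("w1.npy");C=cam("wrist",{'ee_pos':a[:3],'orientation':a[3:]})
g=cv2.cvtColor(cv2.imread("pics/w1.png"),cv2.COLOR_BGR2GRAY)
m=((g<75)*255).astype(np.uint8)
n,l,s,_=cv2.connectedComponentsWithStats(m[170:250,295:356]);print(s[1:][s[1:,4]>100])
print("knob",F(cast(C,[[312,213],[346,213],[329,194],[329,232]],130)))
print("blk",F(cast(C,[[296,138],[364,138],[364,163],[296,163]],142)))
print("jaw",F(cast(C,[[294,42],[367,42],[294,88],[365,88]],144)))
print("table end",F(cast(C,[[248,269],[408,269]],100)),"strip",F(cast(C,[[359,272],[374,272]],108)))
E
```

```text
[[  18    0   33   62 1233]]
knob [[  -9.3 -148.7]
 [  17.8 -148.8]
 [   4.2 -133.5]
 [   4.3 -164.3]]
blk [[ -20.1  -91.3]
 [  29.1  -91.4]
 [  29.6 -109.2]
 [ -20.4 -109.1]]
jaw [[-20.2 -27.7]
 [ 29.5 -27.7]
 [-20.7 -57.5]
 [ 28.8 -57.6]]
table end [[ -70.2 -206.8]
 [  78.6 -207.2]] strip [[  32.  -206.9]
 [  45.6 -207. ]]
```

```bash
sed -i 's/^c0=.*/c0=np.array([577.6,168.6]);ey=np.array([-.29677,.95495]);ex=np.array([.95495,.29677]);c0=c0+4.2*ex+3*ey/' h.py
python3 - <<'E'
from h import *
o=ctrl.get_obs()
print(go(o,W(0,-152,114),ex)); print(F(o['ee_pos'][None]))
E
```

```text
(array([ 1.75,  0.56, 11.65]), np.float64(-0.1), array([-9.0e-04,  1.1e-03, -1.0e+00]))
[[  -5.6 -169.6]]
```

```bash
python3 -m inch '[{"xyz":[1,0.3,1],"spin":0},{"xyz":[1.75,0.55,2],"spin":0},{"xyz":[1.75,0.55,4],"spin":0},{"xyz":[1.75,0.55,6],"spin":0},{"xyz":[1.75,0.55,8],"spin":0},{"xyz":[1.75,0.55,9.5],"spin":0},{"xyz":[1.75,0.55,10.5],"spin":0},{"xyz":[1.75,0.55,11.2],"spin":0},{"xyz":[1.75,0.55,11.6],"spin":0},{"xyz":[1.75,0.55,11.6],"spin":0},{"xyz":[1.75,0.55,11.6],"spin":0},{"xyz":[1.75,0.55,11.6],"spin":0}]'
python3 - <<'E'
from h import *
o=ctrl.get_obs();im=ctrl.get_image("wrist")
cv2.imwrite("pics/w2.png",im[:,:,::-1]);print(F(o['ee_pos'][None]),o['ee_pos'],o['ft_force'])
E
```

```text
t: 3.15
ee_pos: [626.2, 27.6, 115.3]
orientation: [-1.866, -2.527, -0.002]
ft_force: [0.2, 0.6, 0.7]
width: 88.0
[[   0.4 -152.1]] [626.20036682  27.56366402 115.26814977] [0.17438462 0.64613054 0.73767985]
```

View pics/w2.png

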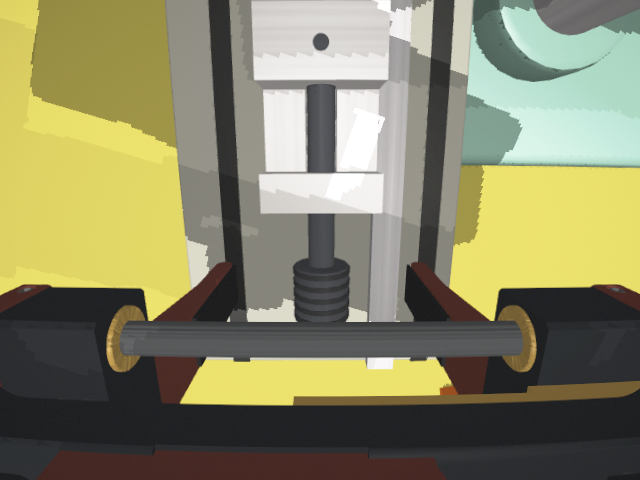

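The knob sits centred between the fingers (column 321). I'll close on it.

```bash
python3 -m inch '[{"xyz":[0,0,0],"spin":0},{"xyz":[0,0,0],"spin":0},{"xyz":[0,0,0],"spin":0},{"xyz":[0,0,0],"spin":0},{"xyz":[0,0,0],"spin":0},{"xyz":[0,0,0],"spin":0},{"xyz":[0,0,0],"spin":0},{"xyz":[0,0,0],"spin":0}]' 1
```

```text
t: 4.0
ee_pos: [626.1, 27.6, 115.2]
orientation: [-1.866, -2.527, -0.002]
ft_force: [-0.2, -0.4, 0.7]
width: 27.2
```

```bash
python3 -m inch '[{"xyz":[-0.2,0,0],"spin":0},{"xyz":[-0.6,0,0],"spin":0},{"xyz":[-1.1,0,0],"spin":0},{"xyz":[-1.7,0,0],"spin":0},{"xyz":[-2.3,0,0],"spin":0},{"xyz":[-2.9,0,0],"spin":0},{"xyz":[-3.5,0,0],"spin":0},{"xyz":[-4.1,0,0],"spin":0},{"xyz":[-4.7,0,0],"spin":0},{"xyz":[-5.3,0,0],"spin":0},{"xyz":[-5.9,0,0],"spin":0},{"xyz":[-6.5,0,0],"spin":0},{"xyz":[-7.1,0,0],"spin":0},{"xyz":[-7.7,0,0],"spin":0},{"xyz":[-8.3,0,0],"spin":0},{"xyz":[-8.9,0,0],"spin":0},{"xyz":[-9.4,0,0],"spin":0},{"xyz":[-9.8,0,0],"spin":0},{"xyz":[-10,0,0],"spin":0},{"xyz":[-10,0,0],"spin":0}]'
python3 - <<'E'
from h import *
o=ctrl.get_obs();print(F(o['ee_pos'][None]),o['ft_force'],o['moment'],o['width'])
E
```

```text
t: 6.0
ee_pos: [655.8, -68.5, 115.2]
orientation: [1.866, 2.527, 0.001]
ft_force: [-0.9, 1.6, 2.6]
width: 25.3
[[ 1.000e-01 -2.527e+02]] [-0.90686528  1.60926207  2.626602  ] [ 0.16977676  0.01666821 -0.03686047] 25.259069920554392
```

```bash
python3 -m inch '[{"xyz":[0,0,0],"spin":0},{"xyz":[0,0,0],"spin":0},{"xyz":[0,0,0],"spin":0},{"xyz":[0,0,0],"spin":0},{"xyz":[0,0,0],"spin":0},{"xyz":[0,0,-1],"spin":0},{"xyz":[0,0,-3],"spin":0},{"xyz":[0,0,-5],"spin":0},{"xyz":[0,0,-7],"spin":0},{"xyz":[0,0,-9],"spin":0},{"xyz":[0,0,-10],"spin":0},{"xyz":[0,0,-10],"spin":0},{"xyz":[0,0,-10],"spin":0}]' 0
python3 - <<'E'
from h import *
o=ctrl.get_obs();im=ctrl.get_image("wrist")
cv2.imwrite("pics/w3.png",im[:,:,::-1]);np.save("w3.npy",np.r_[o['ee_pos'],o['orientation']]);print(F(o['ee_pos'][None]),o['ee_pos'],o['ft_force'])
E
```

```text
t: 7.3
ee_pos: [655.4, -68.5, 214.8]
orientation: [-1.866, -2.527, -0.001]
ft_force: [-0.2, -0.0, -0.5]
width: 87.8
[[  -0.3 -252.5]] [655.38572653 -68.54343089 214.8077871 ] [-0.23081979 -0.00204684 -0.53931102]
```

View pics/w3.png

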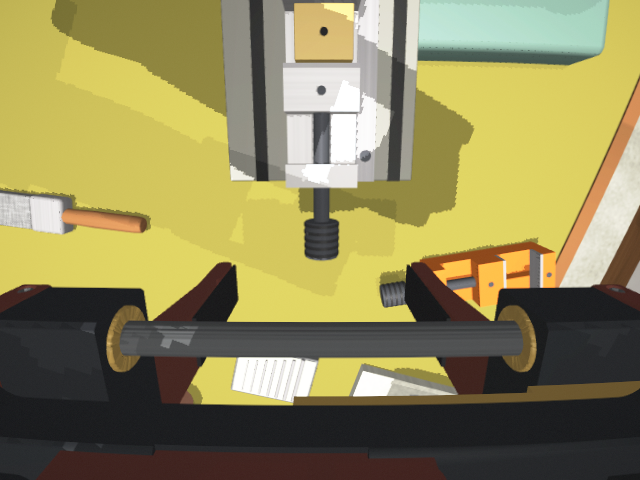

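The vice has slid clear. The jaw top is at columns 283–360, rows 64–111, the block is at (324,31) and the knob at (321,240).

Run:
```python
from h import *
a=np.load("w3.npy");C=cam("wrist",{'ee_pos':a[:3],'orientation':a[3:]})
print("jaw",F(cast(C,[[285,66],[360,66],[283,111],[360,111]],144)))
print("blk",F(cast(C,[[286,165],[357,165],[286,187],[357,187]],142)))
print("knob",F(cast(C,[[304,240],[338,240],[321,220],[321,260]],130)))
print("table",F(cast(C,[[231,180],[410,180]],100)))
o=ctrl.get_obs();print(go(o,W(0,0,115),ex))
J=F(cast(C,[[285,66],[360,66],[283,111],[360,111]],144)).mean(0);print(J,go(o,W(*J,115),ex))
```

```text
jaw [[ -23.8 -132.7]
 [  24.7 -132.9]
 [ -25.8 -160.6]
 [  25.2 -160.8]]
blk [[ -24.9 -196. ]
 [  24.1 -196.1]
 [ -25.3 -211.1]
 [  24.5 -211.3]]
knob [[ -13.9 -252.9]
 [  12.1 -253. ]
 [  -0.8 -237.3]
 [  -0.9 -269. ]]
table [[ -75.  -209.5]
 [  72.7 -210. ]]
(array([25.23, -0.  ,  9.95]), np.float64(-0.1), array([-8.e-04,  7.e-04, -1.e+00]))
[ 7.5000e-02 -1.4675e+02] (array([10.56,  0.04,  9.94]), np.float64(-0.1), array([-8.e-04,  7.e-04, -1.e+00]))
```

```bash
python3 -m inch '[{"xyz":[1,0,0],"spin":0},{"xyz":[3,0,0],"spin":0},{"xyz":[5,0,0],"spin":0},{"xyz":[7,0,0],"spin":0},{"xyz":[9,0,0],"spin":0},{"xyz":[10.2,0,0],"spin":0},{"xyz":[10.6,0,0],"spin":0},{"xyz":[10.6,0,1],"spin":0},{"xyz":[10.6,0,2.5],"spin":0},{"xyz":[10.6,0,4],"spin":0},{"xyz":[10.6,0,5.5],"spin":0},{"xyz":[10.6,0,7],"spin":0},{"xyz":[10.6,0,8.3],"spin":0},{"xyz":[10.6,0,9.2],"spin":0},{"xyz":[10.6,0,9.8],"spin":0},{"xyz":[10.6,0,9.9],"spin":0},{"xyz":[10.6,0,9.9],"spin":0},{"xyz":[10.6,0,9.9],"spin":0}]' 0
python3 -m inch '[{"xyz":[0,0,0],"spin":0},{"xyz":[0,0,0],"spin":0},{"xyz":[0,0,0],"spin":0},{"xyz":[0,0,0],"spin":0},{"xyz":[0,0,0],"spin":0},{"xyz":[0,0,0],"spin":0},{"xyz":[0,0,0],"spin":0}]' 1
python3 - <<'E'
from h import *
o=ctrl.get_obs();im=ctrl.get_image("wrist")
cv2.imwrite("pics/w4.png",im[:,:,::-1]);print(F(o['ee_pos'][None]),o['ee_pos'],o['ft_force'],o['moment'],o['width'])
E
```

```text
t: 9.15
ee_pos: [624.3, 32.9, 116.0]
orientation: [-1.866, -2.527, -0.001]
ft_force: [0.3, 0.3, -0.3]
width: 88.0
t: 9.85
ee_pos: [624.3, 32.9, 116.0]
orientation: [-1.866, -2.527, -0.001]
ft_force: [-0.2, 0.8, 0.8]
width: 50.0
[[   0.2 -146.5]] [624.33973521  32.90099769 116.03508694] [-0.2489569   0.77900757  0.79646894] [-0.00141213 -0.12056301 -0.02126924] 49.98819200860351
```

View pics/w4.png

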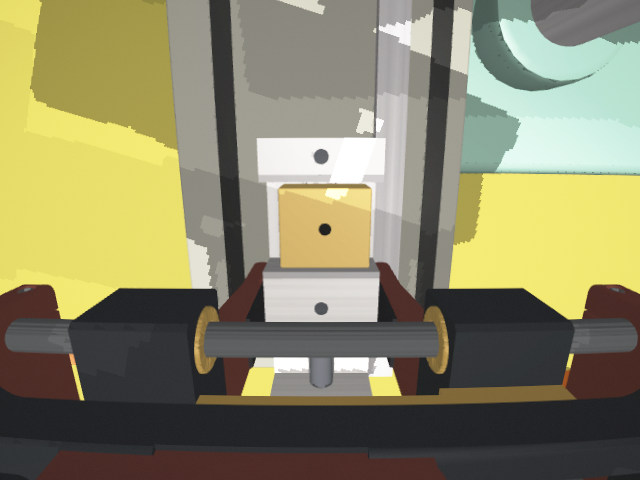

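The grip is 50.0 mm wide on the jaw and the block is central, so I lift in two stages.

```bash
python3 -m inch '[{"xyz":[0,0,-0.1],"spin":0},{"xyz":[0,0,-0.3],"spin":0},{"xyz":[0,0,-0.6],"spin":0},{"xyz":[0,0,-0.9],"spin":0},{"xyz":[0,0,-1.2],"spin":0},{"xyz":[0,0,-1.4],"spin":0},{"xyz":[0,0,-1.5],"spin":0},{"xyz":[0,0,-1.5],"spin":0},{"xyz":[0,0,-1.5],"spin":0}]'
python3 - <<'E'
from h import *
o=ctrl.get_obs();im=ctrl.get_image("wrist")
a=cv2.imread("pics/w4.png")[:,:,::-1]
g=[cv2.inRange(cv2.cvtColor(np.ascontiguousarray(i[120:290,260:385]),cv2.COLOR_RGB2HSV),(12,90,60),(30,255,255)) for i in(a,im)]
for m in g:
    x=cv2.connectedComponentsWithStats(m)[2][1:];print(x[x[:,4].argmax()])
print(o['ft_force'],o['moment'],o['width'],o['ee_pos'])
E
```

```text
t: 10.8
ee_pos: [624.3, 32.9, 131.0]
orientation: [-1.866, -2.527, -0.001]
ft_force: [0.1, -0.2, -5.9]
width: 49.5
[  18   64   94   84 7305]
[  18   64   94   84 7201]
[ 0.09047002 -0.19002931 -5.85154284] [-0.01924002 -0.10614437  0.00182334] 49.53526389292689 [624.28020058  32.88368043 131.0124922 ]
```

The vice hangs free: 5.9 N of load, no added moment, and the block has not moved in the tool's view, so there is no tilt. I continue to about 105 mm.

```bash
python3 -m inch '[{"xyz":[0,0,-0.2],"spin":0},{"xyz":[0,0,-0.6],"spin":0},{"xyz":[0,0,-1.2],"spin":0},{"xyz":[0,0,-1.8],"spin":0},{"xyz":[0,0,-2.4],"spin":0},{"xyz":[0,0,-3],"spin":0},{"xyz":[0,0,-3.6],"spin":0},{"xyz":[0,0,-4.2],"spin":0},{"xyz":[0,0,-4.8],"spin":0},{"xyz":[0,0,-5.4],"spin":0},{"xyz":[0,0,-6],"spin":0},{"xyz":[0,0,-6.6],"spin":0},{"xyz":[0,0,-7.2],"spin":0},{"xyz":[0,0,-7.8],"spin":0},{"xyz":[0,0,-8.4],"spin":0},{"xyz":[0,0,-8.8],"spin":0},{"xyz":[0,0,-9],"spin":0},{"xyz":[0,0,-9],"spin":0},{"xyz":[0,0,-9],"spin":0},{"xyz":[0,0,-9],"spin":0}]'
python3 -m inch '[{"xyz":[0,0,0],"spin":0},{"xyz":[0,0,0],"spin":0},{"xyz":[0,0,0],"spin":0}]'
python3 - <<'E'
from h import *
o=ctrl.get_obs();im=ctrl.get_image("wrist");s=ctrl.get_image("scene")
x=cv2.connectedComponentsWithStats(cv2.inRange(cv2.cvtColor(np.ascontiguousarray(im[120:290,260:385]),cv2.COLOR_RGB2HSV),(12,90,60),(30,255,255)))[2][1:];print(x[x[:,4].argmax()])
print(o['ft_force'],o['moment'],o['width'],o['ee_pos'],abs(o['qvel']).max(),F(o['ee_pos'][None]))
cv2.imwrite("pics/s5.png",np.hstack([cv2.resize(s[130:310,250:450],(400,360))[:,:,::-1],cv2.resize(im[60:420,120:520],(400,360))[:,:,::-1]]))
E
```

```text
t: 12.85
ee_pos: [624.0, 32.8, 220.6]
orientation: [-1.865, -2.527, -0.001]
ft_force: [-0.8, -1.0, -5.5]
width: 50.0
t: 13.15
ee_pos: [623.9, 32.8, 220.5]
orientation: [-1.865, -2.527, -0.0]
ft_force: [0.8, 0.1, -5.9]
width: 50.0
[  19   64   93   84 6591]
[ 0.82776769  0.0902305  -5.88150407] [ 0.0140405  -0.10625865  0.02208098] 50.002773508831524 [623.94219409  32.77686413 220.46620428] 0.002377991021587428 [[  -0.3 -146.5]]
```

View pics/s5.png

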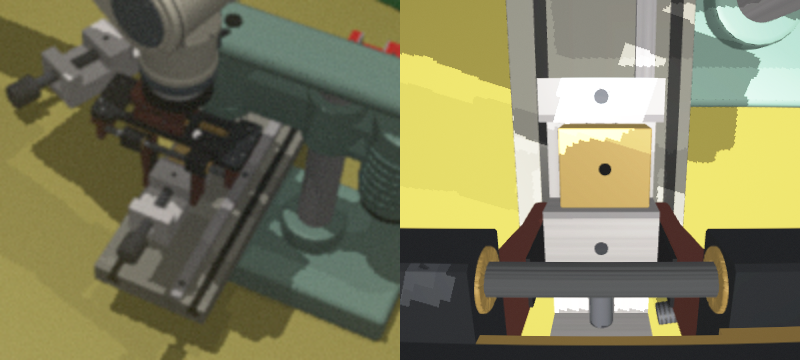

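The vice hangs level about 105 mm above the table end, with the block seated between the jaws (at about (605,168) in the right half), and it is still. I'll hand in.

```bash
python3 -c "
from workcell import ctrl
print(ctrl.close_job())"
```

```text
the job is handed in; nothing more can be done
None
```

I slid the small silver vice about 10 cm along the guide strip by its knob, then regripped it on the moving jaw at its centre of mass. I lifted it straight up and handed in at about 13 s with the arm holding it there; no verdict was reported.

**Last checks before hand-in:**
- **Position:** the vice origin is about 113 mm right of the spindle axis and centred fore and aft. The underside is about 105 mm above the table.
- **Hold:** the grip is 50.0 mm wide with a steady load of 5.9 N. The arm was still, with joint speeds under 0.003 rad/s.
- **Level and block:** the block kept its place in the wrist view to about one pixel, and the moment did not change, so I saw no tilt. The block is still between the jaws.
- **Drill:** the force readings stayed low throughout, with no sign that anything touched the drill or the press.

**Disagreements:**
- The top and wrist cameras placed the press about 4 mm apart in x and 3 mm in y. I went with the wrist view.
- The grip width on the knob fell from 27.2 to 25.3 mm during the slide, but the view afterwards showed the vice where it should be.
- I did not re-measure the other things on the bench and table after the move.

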